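# Clamp a thick front rail to a shelf board in the gluing board

### The arm

A 6-joint arm with a two-finger parallel gripper is mounted at the origin on a cart in front of the work surface, level with it; the furniture and walls round the work are solid. World frame = base frame: x ahead of the robot, y to its left, z up, the work surface at z = 0. Lengths are in m, angles in rad, forces in N, time in s.
With the tool pointing down it reaches from about 0.325 to 0.9 m from the base axis. Payload 6.1 kg.
Tool frame: the origin (TCP) lies at the very end of the fingers, on their centre line; the grasp point (between the pads) lies r.tcp_to_grasp behind it (r.tcp_to_grasp is the distance from the TCP to the grasp point, in m); z points along the fingers, y is the line along which they close (so a half turn about z gives the same grasp; the last joint's range is limited). The gripper opens to 87 mm and grips with 3 to 60 N. Pads are 19 mm wide; open, the fingers measure 117 mm over their backs; the gripper's body (75 mm by 190 mm) begins 51 mm behind the grasp point.
Start: joints at [0.99, 0.22, 1.526, -0, 1.395, -0.126], TCP at [0.275, 0.561, 0.223] pointing down, gripper open.
Joint ranges: [-2.98, 2.98], [-0.91, 2.08], [0.09, 2.57], [-1.24, 4.39], [0.2, 2.65], [-2.68, 2.68]. Speed limits (rad/s): [2.57, 2.57, 3.01, 3.14, 3.14, 3.14].

### API

Orientations are given as a unit quaternion [x, y, z, w].
In Python, from workcell import r gives the robot as it stands. Calls block until the motion is done:
- r.reach(position, orientation): joint-space move of the TCP to a pose.
- r.line_to(position, ori=None, rate=0.15, max_force=None): straight line of the TCP; ori=None keeps the orientation; rate is the mean speed in m/s. With max_force (N) it stops when the force on the tool has changed by that much, and returns True; else False.
- r.movej(angles): joint-space move.
- r.gripper_to(opening, effort=None): finger opening in m; effort is the grip in N (None keeps the last); returns when the fingers have stopped.
- r.hold(seconds).
- r.solve_ik(position, orientation): joint angles nearest the present ones, or None.
- r.grab_frame(name): name is "scene" or "top" or "wrist"; returns a dict with "image" (480x640x3 uint8, red, green, blue), "z_map" (480x640 float32, m along the optical axis (not along the pixel's ray), 0 where there is no reading), "mtx" (3x3 intrinsics, pixels), "world_from_camera" (4x4, takes a point from camera to world coordinates); the wrist camera has in their place "mount" (4x4, takes a point from camera to tool coordinates, whose origin is the TCP and whose axes are the flange's). Camera axes: x right, y down, z forward; pixel columns grow to the right and rows downward; lengths in m; the calibration is good to about 2 mm. A picture is of the moment at which its call begins: read the wrist's pose just before it.
A pose or a line that the arm cannot do raises r.Unreachable and nothing moves.
- r.hand_in(): hands the job in; it is judged then, once.
Readings, each from a call of its own:
- r.read_time(): time.
- r.read_joint_pos(): joint angles.
- r.read_qvel(): joint speeds.
- r.read_tau(): joint torques, N m.
- r.read_eef_pos(): TCP position.
- r.read_eef_rot(): TCP orientation.
- r.read_contact_force(): force on the tool from outside, world axes, zero at the start.
- r.read_ft_torque(): the same for the moment, N m.
- r.read_finger_gap(): finger opening in m.
- r.read_gripper_force(): force on a finger pad.
Only numpy, scipy, OpenCV 4.12 (cv2) and the standard library are available. Lean on these libraries where they do the work, as an engineer would, in place of code of your own. Each camera call takes 0.05 s, during which the arm holds its last target. There are 200 camera calls.

### The job

Dry-fit this little shelf: take the thick front rail that lies loose on the bench, set it upright in the gluing board between the thin shelf board and the cam, with one end against the end stop, and butt its long side flush against the shelf board's edge so that no gap is left. Then swing the cam lever round clockwise until the cam grips the rail firmly, and let go, leaving rail and board clamped tight.

Things in the scene. Friction and masses are not known exactly. Their poses are not given: they have to be found in the camera images.
- gluing_board: Jig fixed to the bench: plywood base 200 (x) x 240 (y) x 12 mm, origin at the centre of its underside. On it, tops 30 mm above the bench: a fence on the left (inner face at y = +96 mm, along x) and an end stop on the far side (inner face at x = +76 mm, y = -40 to +95 mm). On the right the cam; with it open, 50 mm or more are free between shelf board and cam for the rail.
- shelf_board: Thin wooden board, 150 (x) x 100 (y) x 18 mm, loose, flat on the jig's base within 1 mm of fence and stop, axes as the jig's. Origin at the centre of its underside, 12 mm above the bench. The rail goes against its free right-hand long edge (y = -50 mm). Its top is 30 mm above the bench: fingers holding the rail's upper part pass over it.
- front_rail: Thick wooden rail, 150 (x) x 36 (y) x 48 mm high, 0.12 to 0.24 kg, loose, standing on its 36 mm wide underside on the bench left of the jig. Origin at the centre of its underside; x along its length; either way round serves. In place its underside is 12 mm, its top 60 mm above the bench, its centre 68 mm from the board's along y and level with it along x.
- cam (a joint): Angle of wooden cam and lever, rad: starts open (0 to 0.5), grows clockwise seen from above, end 2.5. At 0 the lever points 50 degrees to the right of the jig's +x. Light friction (1.6 N at the knob); stays where left. It meets a butted rail at about 2.05; pushed on with about 10 N at the knob it clamps and holds by itself. Its drag moves the rail toward the stop.
- cam_pivot (a point): On the cam's upright pivot axis (jig x = 0, y = -75.6 mm), 28 mm above the bench. Disc: radius 28 mm, 11 mm off-centre, 13 to 28 mm above the bench, bulging toward the rail as it turns; the lever is equally low, the pivot bolt's head ends 32 mm above the bench.
- lever_knob (a point): On the axis of the round upright knob at the lever's end, 95 mm from the pivot axis, 52 mm above the bench. The knob is 22 mm thick, from 28 to 68 mm above the bench; it moves with the lever and spins freely on its own axis, so a grip on it need not turn with the lever.

How it is judged:
At the end, for the whole second after the job is handed in: Rail upright on the base, flush to the shelf board (gap under 2 mm, parallel within 0.02 rad), end within 5 mm of the stop; board still flat, within 4 mm of fence and stop; cam lever beyond 1.6 rad, keeping rail and board pressed together with over 2 N; all at rest (y of front_rail in the frame of shelf_board between -0.07 and -0.065 m and angle between the x axis of front_rail and the x axis of shelf_board, either way round below 0.02 rad and angle between each of front_rail, shelf_board's own z axis and vertical below 0.05 rad and z of front_rail in the frame of gluing_board between 0.01 and 0.015 m and x of front_rail in the frame of gluing_board between -0.004 and 0.004 m and x of shelf_board in the frame of gluing_board above -0.004 m and y of shelf_board in the frame of gluing_board above 0.042 m and z of shelf_board in the frame of gluing_board below 0.015 m and value of joint cam above 1.6 rad and contact force between front_rail and shelf_board above 2 N and linear speed of front_rail below 0.02 m/s and velocity of joint cam between -0.05 and 0.05 rad/s); the robot touches nothing.
It also fails if it takes over 61 s, if anything falls off the work surface, if the arm or the gripper's body presses on something with over 40 N, if the wrist force passes 120 N, or if a joint passes its speed limit or range.

## Working session

There is one attempt and no reset: what is moved stays moved. The work goes in short steps, each a Python script; the robot and the scene stay as the last script left them, time stands still between calls to the robot, and variables do not carry over. Pictures are saved under pics/ and viewed, at most 10 in all, crops included, and the job is handed in when it is done.

```bash
mkdir -p pics; ls; python3 - <<'E'
from workcell import r
import cv2,numpy as np
for n in("top","scene"):
    f=r.grab_frame(n); cv2.imwrite(f"pics/{n}0.png",f["image"][:,:,::-1]); np.savez(f"{n}0.npz",**f)
    print(n,f["world_from_camera"].round(3).tolist(),f["mtx"].round(1).tolist())
print(r.tcp_to_grasp,r.read_time(),r.read_eef_rot())
E
```

```text
pics
top [[0.024, -0.997, 0.08, 0.501], [-1.0, -0.025, -0.014, 0.09], [0.016, -0.08, -0.997, 0.92], [0.0, 0.0, 0.0, 1.0]] [[475.9, 0.0, 317.1], [0.0, 475.9, 237.6], [0.0, 0.0, 1.0]]
scene [[0.752, -0.391, 0.531, -0.019], [-0.659, -0.438, 0.611, -0.546], [-0.007, -0.809, -0.587, 0.677], [0.0, 0.0, 0.0, 1.0]] [[511.4, 0.0, 314.9], [0.0, 511.4, 238.2], [0.0, 0.0, 1.0]]
0.0187 0.1 [ 2.25438385e-01  9.74257024e-01 -8.30623632e-04 -3.09048164e-04]
```

View pics/top0.png

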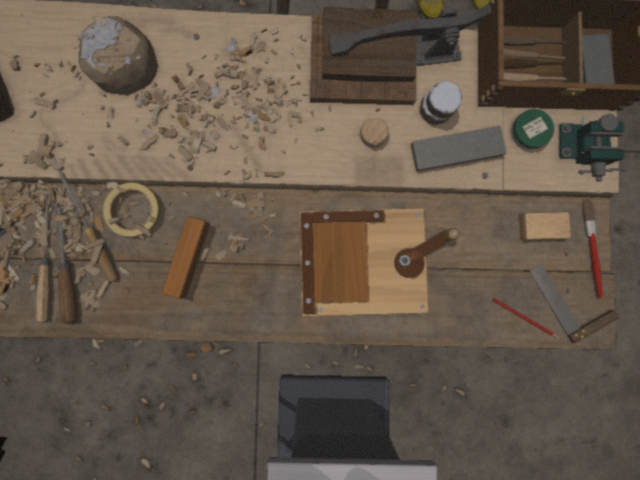

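View pics/scene0.png

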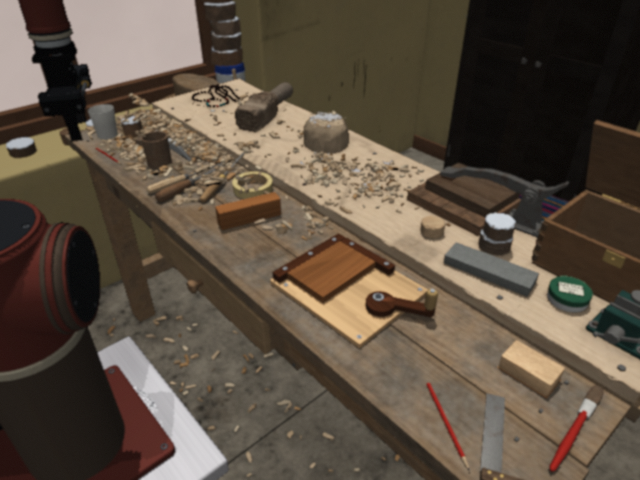

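The top view shows the rail at about (186,257), the jig at about (365,262), the cam pivot at (406,260) and the knob at (453,234). The scene view agrees with this. Next I'll measure positions from the depth.

```bash
cat > h.py <<'E'
import numpy as np,cv2
def cloud(f,T=None):
    T=f["world_from_camera"] if T is None else T
    z=f["z_map"]; v,u=np.mgrid[:480,:640]; K=f["mtx"]
    p=np.stack([(u-K[0,2])/K[0,0]*z,(v-K[1,2])/K[1,1]*z,z],-1)
    return p@T[:3,:3].T+T[:3,3]
def box(P,m):
    m=cv2.morphologyEx(m.astype(np.uint8),cv2.MORPH_OPEN,np.ones((3,3)))
    n,l,s,c=cv2.connectedComponentsWithStats(m)
    i=1+np.argmax(s[1:,4]); q=P[l==i]
    return cv2.minAreaRect((q[:,:2]*1000).astype(np.float32)),np.median(q[:,2]),s[i]
E
python3 - <<'E'
import numpy as np
from h import *
f=dict(np.load("top0.npz")); P=cloud(f); z=P[...,2]
v,u=np.mgrid[:480,:640]
R=(u>155)&(u<220)&(v>205)&(v<310); J=(u>285)&(u<470)&(v>200)&(v<330)
print("bench",np.median(z[240:300,240:280]),z[240:300,240:280].std())
print("rail",box(P,R&(z>.03)))
print("base",box(P,J&(z>.006)&(z<.1)))
print("board+fence",box(P,J&(z>.022)&(u<400)))
hsv=cv2.cvtColor(f["image"],cv2.COLOR_RGB2HSV)
print("knob",box(P,J&(z>.05)),[P[234,453],P[260,406],P[262,345],P[262,390]])
print([f["image"][a] for a in((234,453),(255,345),(262,385),(260,312))])
E
```

```text
bench 0.0001904885620100938 0.06198516389001814
rail (((501.68426513671875, 218.990478515625), (248.71084594726562, 150.3129119873047), 74.35246276855469), np.float64(0.04814114308185247), array([ 162,  216,   45,   83, 1789], dtype=int32))
base (((532.0888061523438, -35.96990966796875), (200.2826690673828, 285.90875244140625), 2.857313632965088), np.float64(0.028130648632178512), array([  300,   208,   158,   108, 13486], dtype=int32))
board+fence (((529.9418334960938, 25.936798095703125), (190.41485595703125, 158.1746826171875), 2.7697501182556152), np.float64(0.03071766686335009), array([ 301,  210,   84,  104, 6258], dtype=int32))
knob (((548.5053100585938, -42.46238708496094), (21.117834091186523, 280.6690673828125), 15.403610229492188), np.float64(0.06639862240881844), array([446, 228,  13,  12, 129], dtype=int32)) [array([ 0.58159292, -0.16630059,  0.07238675]), array([ 0.53436829, -0.09018152,  0.03202267]), array([0.52797208, 0.02379347, 0.02930878]), array([ 0.53053952, -0.06349245,  0.01261994])]
[array([128, 125, 119], dtype=uint8), array([118,  82,  47], dtype=uint8), array([160, 129,  94], dtype=uint8), array([79, 54, 35], dtype=uint8)]
```

```bash
python3 - <<'E'
import numpy as np
from h import *
f=dict(np.load("top0.npz")); P=cloud(f); z=P[...,2]
v,u=np.mgrid[:480,:640]
R=(u>155)&(u<220)&(v>205)&(v<310); J=(u>285)&(u<470)&(v>200)&(v<330)
ok=np.abs(z-cv2.medianBlur(z.astype(np.float32),5))<.004
print("rail",box(P,R&(z>.042)&(z<.054)&ok))
print("base",box(P,J&(z>.006)&(z<.035)&ok&(u<430)))
print("board+fence",box(P,J&(z>.024)&(z<.036)&ok&(u<390)))
im=f["image"].astype(int); 
print("knob",box(P,J&(z>.06)&(z<.076)&(u>430)))
c=J&ok&(z>.024)&(z<.036)&(u>388); print("cam",box(P,c))
# wrist camera geometry
from workcell import r
w=r.grab_frame("wrist"); print(w["mount"].round(3).tolist(),w["mtx"].round(0).tolist())
E
```

```text
rail (((530.5679321289062, 320.7674560546875), (37.11394500732422, 149.587890625), 74.35549926757812), np.float64(0.048333613324865965), array([ 163,  216,   42,   82, 1595], dtype=int32))
base (((531.0265502929688, -14.687255859375), (200.2826690673828, 243.2904815673828), 2.857313632965088), np.float64(0.028129147086318973), array([  300,   208,   130,   108, 12676], dtype=int32))
board+fence (((530.013916015625, 25.95928955078125), (190.25306701660156, 158.16477966308594), 2.7543365955352783), np.float64(0.03070815798436599), array([ 301,  210,   84,  104, 6071], dtype=int32))
knob (((583.5064697265625, -167.451416015625), (16.0282039642334, 20.024639129638672), 85.54566192626953), np.float64(0.06689184934574527), array([448, 228,  10,  12, 104], dtype=int32))
cam (((542.042236328125, -122.41569519042969), (54.23119354248047, 109.4775390625), 25.962257385253906), np.float64(0.028852248601985653), array([396, 232,  52,  46, 978], dtype=int32))
[[0.0, -0.966, -0.259, 0.072], [1.0, 0.0, 0.0, -0.0], [-0.0, -0.259, 0.966, -0.163], [0.0, 0.0, 0.0, 1.0]] [[427.0, 0.0, 323.0], [0.0, 427.0, 241.0], [0.0, 0.0, 1.0]]
```

```bash
cat >> h.py <<'E'
def q(yaw):  # tool down, tool y (closing line) at world angle yaw (rad)
    a=(yaw+np.pi/2)/2; return [np.cos(a),np.sin(a),0,0]
JY=np.deg2rad(2.82); JC=np.array([.5307,-.0147])
def jig(x,y,z):
    c,s=np.cos(JY),np.sin(JY); return [JC[0]+c*x-s*y,JC[1]+s*x+c*y,z]
E
python3 - <<'E'
from workcell import r
from h import *
o=q(np.deg2rad(74.36)); p=[.5306,.3208]
r.reach([*p,.12],o)
r.line_to([*p,.026],rate=.12,max_force=10)
r.gripper_to(.03,effort=30)
print(r.read_finger_gap(),r.read_gripper_force(),r.read_eef_pos(),r.read_time())
r.line_to([*p,.12])
r.reach(jig(-.003,-.0285,.12),q(JY+np.pi/2))
print(r.read_finger_gap(),r.read_eef_pos(),r.read_time(),r.read_contact_force())
f=r.grab_frame("wrist"); cv2.imwrite("pics/w1.png",f["image"][:,:,::-1])
f=r.grab_frame("scene"); cv2.imwrite("pics/s1.png",f["image"][:,:,::-1])
E
```

```text
0.03563573593050924 29.999331417493522 [0.53056626 0.32074508 0.02596581] 3.35
0.03602133930654615 [ 0.52912996 -0.04258848  0.11971486] 5.4917 [-0.08051215  0.8628922  -2.41328353]
```

View pics/w1.png

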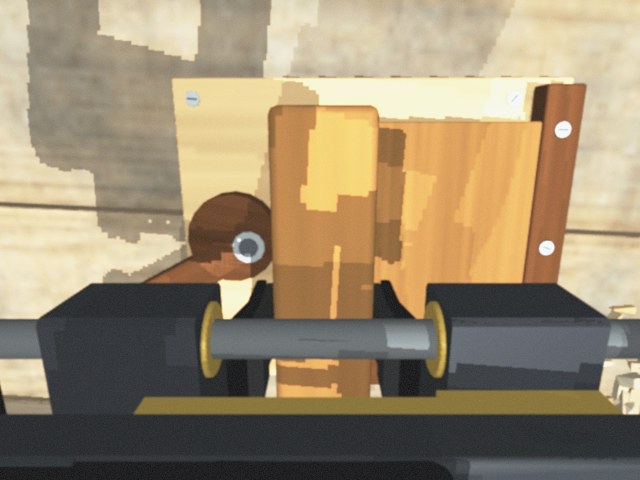

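View pics/s1.png

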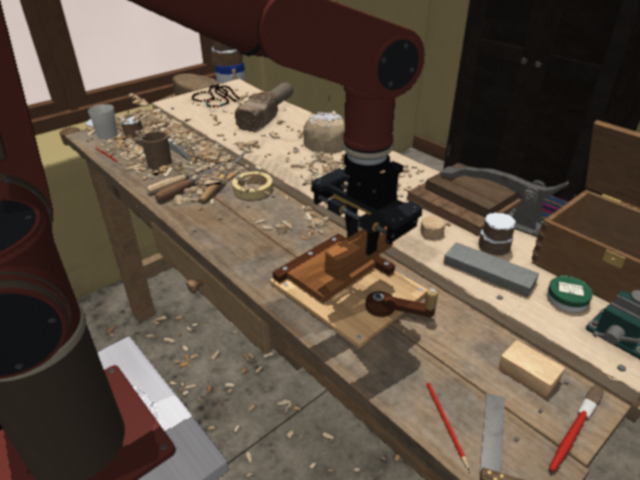

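The wrist view shows the rail (cols 270–375) hanging parallel to the board edge, with the cam disc to its side at about (235,240). The scene view shows it held above the jig. Lowering next, then butting.

```bash
python3 - <<'E'
from workcell import r
from h import *
R=lambda s:print(s,r.read_eef_pos().round(4),r.read_contact_force().round(1),round(r.read_time(),2))
r.line_to(jig(-.003,-.0285,.055),rate=.12,max_force=8); R("pre")
print(r.line_to(jig(-.003,-.0285,.034),rate=.03,max_force=6)); R("down")
z=r.read_eef_pos()[2]
print(r.line_to(jig(-.003,-.012,z),rate=.02,max_force=8)); R("+y")
f=r.grab_frame("wrist"); cv2.imwrite("pics/w2.png",f["image"][:,:,::-1])
E
```

```text
pre [ 0.5295 -0.0433  0.0554] [ 0.6  1.  -2.3] 6.28
True
down [ 0.529  -0.0433  0.0377] [-1.3  0.9  4.9] 6.86
True
+y [ 0.529  -0.0352  0.0377] [ 0.9 -0.8  0.9] 7.38
```

View pics/w2.png

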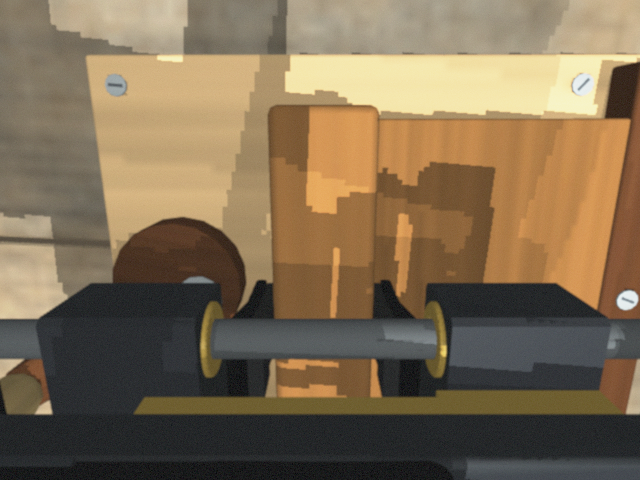

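The wrist view shows the rail (right edge at col 377) up against the board's edge. Now I'll push it to the stop, press once more in y, and release.

```bash
python3 - <<'E'
from workcell import r
from h import *
R=lambda s:print(s,r.read_eef_pos().round(4),r.read_contact_force().round(1),round(r.read_time(),2))
c,s=np.cos(JY),np.sin(JY); X=np.array([c,s,0]); Y=np.array([-s,c,0])
p=r.read_eef_pos()
print(r.line_to(p-.0005*Y,rate=.02))
p=r.read_eef_pos(); print(r.line_to(p+.008*X,rate=.02,max_force=8)); R("+x")
p=r.read_eef_pos(); print(r.line_to(p+.004*Y,rate=.02,max_force=10)); R("+y")
r.gripper_to(.06); R("open")
p=r.read_eef_pos(); r.line_to([p[0],p[1],.13]); 
r.reach(jig(-.05,-.25,.25),q(JY+np.pi/2-.5))
R("up")
f=r.grab_frame("top"); cv2.imwrite("pics/t2.png",cv2.resize(f["image"][190:340,270:480,::-1],None,fx=3.5,fy=3.5))
np.savez("top2.npz",**f); P=cloud(f); z=P[...,2]
v,u=np.mgrid[:480,:640]; ok=np.abs(z-cv2.medianBlur(z.astype(np.float32),5))<.004
W=(u>285)&(u<440)&(v>190)&(v<330)
b,h,_=box(P,W&ok&(z>.052)&(z<.067)); print("rail",b,h)
b=(np.array(b[0])/1000-JC); print("rail in jig",b@X[:2],b@Y[:2])
E
```

```text
False
True
+x [ 0.529  -0.0352  0.0377] [-0.6 -0.3  4.4] 7.89
True
+y [ 0.5291 -0.035   0.0378] [ 0.  -0.8  3.2] 8.1
open [ 0.5292 -0.035   0.0379] [-0.3  0.3  0.3] 8.83
up [ 0.4928 -0.2656  0.2485] [ 1.1 -0.   0. ] 10.62
rail ((529.065185546875, -35.1072998046875), (149.342041015625, 36.31300735473633), 2.778662919998169) 0.06058557289434097
rail in jig -0.002636841556930308 -0.020302156787351193
```

View pics/t2.png

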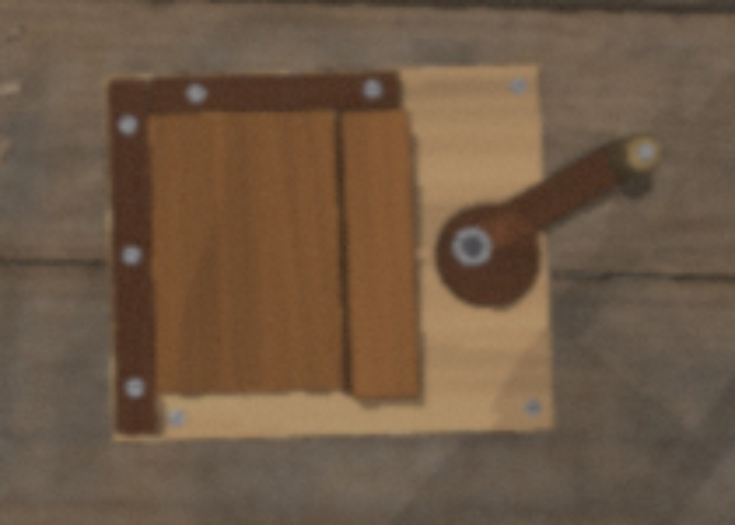

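The top view shows the rail beside the board and reaching close to the stop. The dark line is the rail's shaded side. I'll nudge the rail's near end toward the stop, then turn the cam.

```bash
python3 - <<'E'
from workcell import r
from h import *
R=lambda s:print(s,r.read_eef_pos().round(4),r.read_contact_force().round(1),round(r.read_time(),2))
o=q(JY+np.pi/2); r.gripper_to(.0)
r.reach(jig(-.105,-.0215,.12),o); r.line_to(jig(-.105,-.0215,.032),rate=.15,max_force=8); R("low")
print(r.line_to(jig(-.080,-.0215,.032),rate=.03,max_force=6)); R("+x")
p=r.read_eef_pos(); print((p[:2]-JC))
if p[0]<jig(-.083,-.0215,0)[0]: print(r.line_to(p+.006*np.array([np.cos(JY),np.sin(JY),0]),rate=.02,max_force=10)); R("+x again")
p=r.read_eef_pos(); r.line_to(p-[.01,0,0]); r.line_to(p+[-.01,0,.1])
r.reach(jig(-.05,-.25,.2),q(JY+np.pi/2-.5)); R("end")
f=r.grab_frame("top"); P=cloud(f); z=P[...,2]
v,u=np.mgrid[:480,:640]; ok=np.abs(z-cv2.medianBlur(z.astype(np.float32),5))<.004
b,h,_=box(P,(u>285)&(u<440)&(v>190)&(v<330)&ok&(z>.052)&(z<.067)); print("rail",b,h)
k,h,_=box(P,(u>430)&(u<480)&(v>200)&(v<330)&(z>.06)&(z<.076)); print("knob",k,h)
E
```

```text
low [ 0.4278 -0.042   0.0328] [0.5 0.6 0.3] 13.63
True
+x [ 0.4443 -0.0403  0.0317] [-0.7  0.9 -0.3] 14.25
[-0.08643138 -0.02560735]
True
+x again [ 0.4442 -0.04    0.0309] [ 0.2 -0.7 -0. ] 14.48
end [ 0.4925 -0.2654  0.1987] [0.6 0.2 0.5] 16.52
rail ((532.703369140625, -34.82548904418945), (149.2554931640625, 36.41451644897461), 2.6015255451202393) 0.06055388217179314
knob ((583.4168090820312, -168.24102783203125), (20.38924789428711, 17.99854850769043), 3.187985420227051) 0.06692939253660668
```

```bash
python3 - <<'E'
from workcell import r
from h import *
R=lambda s:print(s,r.read_eef_pos().round(4),r.read_contact_force().round(1),round(r.read_time(),2))
pv=np.array(jig(0,-.0756,0))[:2]; kn=np.array([.5835,-.168]); d=kn-pv
ph0=np.arctan2(d[1],d[0]); print("cam0",JY-np.deg2rad(50)-ph0,np.linalg.norm(d))
pose=lambda ph,z=.036:([*(pv+.095*np.array([np.cos(ph),np.sin(ph)])),z],q(ph+np.pi/2))
r.gripper_to(.05)
p,o=pose(ph0,.11); r.reach(p,o); r.line_to(pose(ph0)[0],max_force=8,rate=.1); R("at knob")
r.gripper_to(.027,effort=5); R("closed"); print(r.read_finger_gap())
cam=lambda ph:JY-np.deg2rad(50)-ph
ph=ph0; F=0
while cam(ph)<2.45:
    st=.12 if cam(ph)<1.8 else .025
    ph-=st; p,o=pose(ph); hit=r.line_to(p,o,rate=.07 if st>.1 else .02,max_force=25)
    f=r.read_contact_force(); t=np.array([np.sin(ph),-np.cos(ph)]); F=-f[:2]@t
    if st<.1 or hit or abs(F)>6: print(round(cam(ph),3),hit,round(F,1),f.round(1),round(r.read_time(),2))
    if F>14 or hit or np.linalg.norm(f)>30: break
R("stop")
E
```

```text
cam0 0.18450164789162582 0.09198059840077678
at knob [ 0.5857 -0.1709  0.0366] [-0.2  0.4  0.4] 19.29
closed [ 0.5851 -0.1706  0.036 ] [ 0.3 -0.3 -0.3] 20.01
0.026768532942340585
1.89 False 1.1 [ 1.1 -0.7  0.5] 24.71
1.915 False 0.4 [ 0.6 -0.2  1.1] 24.98
1.94 False 1.4 [ 0.8 -1.2 -0.3] 25.24
1.965 False 0.5 [-0.2 -0.6  0.6] 25.51
1.99 False 0.6 [ 0.  -0.6  0.7] 25.77
2.015 False 0.6 [-0.7 -0.9  0.3] 26.04
2.04 False 0.3 [ 0.2 -0.2  0.3] 26.31
2.065 False 1.1 [ 0.5 -1.   0.1] 26.57
2.09 False 0.5 [-0.3 -0.6 -0.9] 26.84
2.115 False 1.3 [-0.2 -1.3 -1.3] 27.11
2.14 False 2.6 [ 0.2 -2.6 -1.6] 27.38
2.165 False 5.6 [ 0.3 -5.7 -1.5] 27.64
2.19 False 9.3 [ 1.  -9.2 -5.5] 27.91
2.215 False 9.6 [ 0.7 -9.6 -3.4] 28.18
2.24 False 8.9 [ 0.4 -8.9 -4.2] 28.44
2.265 False 9.7 [-0.2 -9.8 -4.1] 28.71
2.29 False 10.3 [  0.1 -10.3  -2.9] 28.98
2.315 False 10.7 [ -0.5 -10.7  -3.1] 29.24
2.34 False 9.9 [-0.5 -9.9 -2.9] 29.51
2.365 False 10.1 [ -0.4 -10.1  -3.1] 29.77
2.39 False 10.0 [-0.8 -9.9 -2.9] 30.04
2.415 False 10.1 [ -0.9 -10.1  -2.1] 30.31
2.44 False 11.9 [ -3.4 -11.6  -1.4] 30.57
2.465 False 19.6 [ -8.9 -18.5   1.7] 30.84
stop [ 0.4386 -0.0796  0.0359] [ -8.9 -18.5   1.7] 30.84
```

```bash
python3 - <<'E'
from workcell import r
from h import *
print(r.read_finger_gap(),r.read_gripper_force())
f=r.grab_frame("top"); cv2.imwrite("pics/t3.png",cv2.resize(f["image"][190:340,270:480,::-1],None,fx=3.5,fy=3.5))
f=r.grab_frame("scene"); cv2.imwrite("pics/s3.png",cv2.resize(f["image"][210:360,250:460,::-1],None,fx=3.5,fy=3.5))
E
```

```text
0.07150555040025618 10.587437124922872
```

View pics/s3.png

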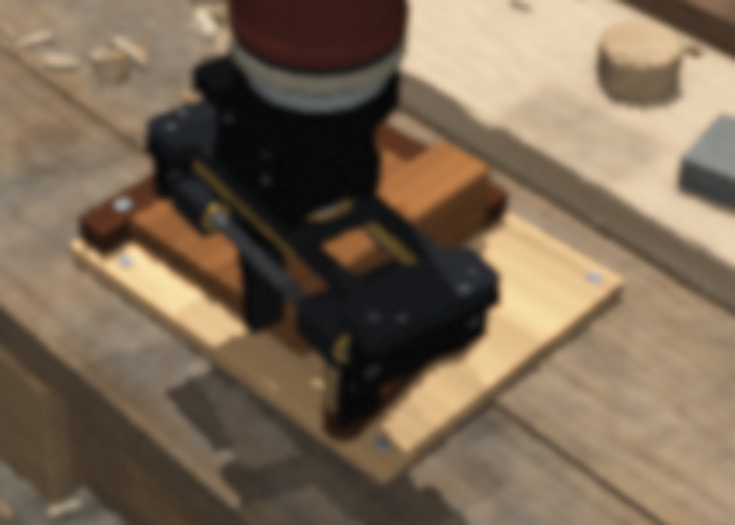

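The crop shows the fingers forced wide open (71 mm) around the knob, with the lever pointing toward the robot. The low grip effort gave way at about 10 N. I'll back off, re-close stiffly on the knob and finish the push.

```bash
python3 - <<'E'
from workcell import r
from h import *
pv=np.array(jig(0,-.0756,0))[:2]
ang=lambda c:JY-np.deg2rad(50)-c
pose=lambda c,z=.036:([*(pv+.095*np.array([np.cos(ang(c)),np.sin(ang(c))])),z],q(ang(c)+np.pi/2))
for c in (2.33,2.19): r.line_to(*pose(c),rate=.05)
r.gripper_to(.028,effort=50); print(r.read_finger_gap(),r.read_contact_force().round(1))
while c<2.45:
    c+=.015; hit=r.line_to(*pose(c),rate=.02,max_force=25); f=r.read_contact_force()
    t=np.array([np.sin(ang(c)),-np.cos(ang(c))]); F=-f[:2]@t; print(round(c,3),hit,round(F,1),f.round(1),round(r.read_finger_gap(),4))
    if F>14 or hit: break
# back off, open a little, leave
c-=.04; r.line_to(*pose(c),rate=.03); r.gripper_to(.036); print("rel",r.read_contact_force().round(1))
p,_=pose(c); r.line_to([p[0],p[1],.13]); r.reach(jig(-.05,-.25,.25),q(JY+np.pi/2-.5))
print(r.read_time())
f=r.grab_frame("top"); cv2.imwrite("pics/t4.png",cv2.resize(f["image"][190:340,270:480,::-1],None,fx=3.5,fy=3.5))
P=cloud(f); z=P[...,2]; v,u=np.mgrid[:480,:640]; ok=np.abs(z-cv2.medianBlur(z.astype(np.float32),5))<.004
b,h,_=box(P,(u>285)&(u<400)&(v>190)&(v<300)&ok&(z>.052)&(z<.0645)); print("rail",b,h)
b,h,_=box(P,(u>385)&(u<480)&(v>290)&(v<340)&(z>.058)&(z<.076)); print("knob",b,h)
E
```

```text
0.027891902840156853 [ 0.4 -3.5 -1. ]
2.205 False 7.1 [ 1.5 -6.9 -2.8] 0.0276
2.22 False 10.3 [  1.9 -10.2  -4.9] 0.0278
2.235 False 16.0 [  0.8 -16.   -7.1] 0.0278
rel [ 0.4  0.5 -0.4]
36.65
rail ((534.5005493164062, -34.75956726074219), (145.80348205566406, 36.503440856933594), 2.685962677001953) 0.060598292899663786
knob ((441.298828125, -105.17842102050781), (20.26792335510254, 20.66056251525879), 81.82955932617188) 0.06670835701243583
```

View pics/t4.png

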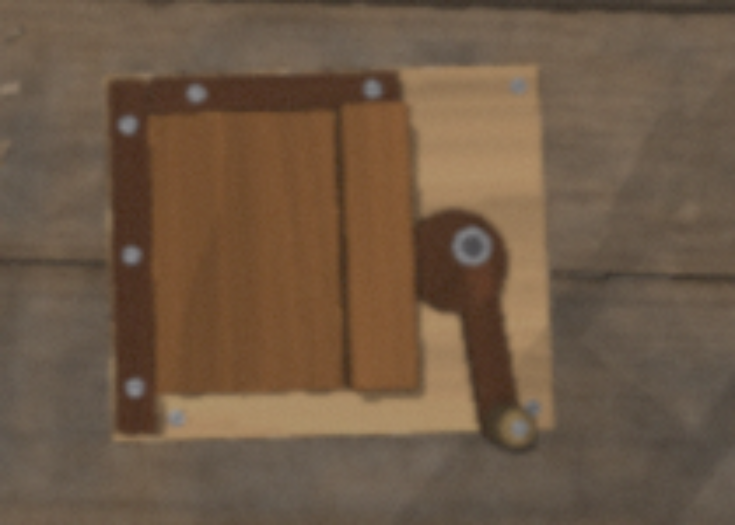

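The top view shows the cam disc touching the rail at crop (418,260), the rail flush along the board and end stop, and the lever swung to knob (517,427). Estimated cam angle is about 2.16. I'll do one firmer check push on the knob, to about 20 N, to confirm that it holds.

```bash
python3 - <<'E'
from workcell import r
from h import *
pv=np.array(jig(0,-.0756,0))[:2]
ang=lambda c:JY-np.deg2rad(50)-c
pose=lambda c,z=.036:([*(pv+.095*np.array([np.cos(ang(c)),np.sin(ang(c))])),z],q(ang(c)+np.pi/2))
r.gripper_to(.046); c=2.18
p,o=pose(c,.12); r.reach(p,o); r.line_to(pose(c)[0],rate=.12,max_force=8)
r.gripper_to(.028); print(r.read_contact_force().round(1))
while c<2.4:
    c+=.012; hit=r.line_to(*pose(c),rate=.02,max_force=25); f=r.read_contact_force()
    t=np.array([np.sin(ang(c)),-np.cos(ang(c))]); F=-f[:2]@t; print(round(c,3),hit,round(F,1))
    if F>19 or hit: break
c-=.04; r.line_to(*pose(c),rate=.03); r.gripper_to(.036); print("rel",r.read_contact_force().round(1))
p,_=pose(c); r.line_to([p[0],p[1],.13]); r.reach(jig(-.05,-.25,.25),q(JY+np.pi/2-.5))
f=r.grab_frame("top")
P=cloud(f); z=P[...,2]; v,u=np.mgrid[:480,:640]; ok=np.abs(z-cv2.medianBlur(z.astype(np.float32),5))<.004
b,h,_=box(P,(u>285)&(u<400)&(v>190)&(v<310)&ok&(z>.052)&(z<.0645)); print("rail",b,h)
b,h,_=box(P,(u>385)&(u<480)&(v>290)&(v<340)&(z>.058)&(z<.076)); print("knob",b,h,r.read_time())
E
```

```text
[ 0.  -0.7  0.3]
2.192 False 2.0
2.204 False 5.7
2.216 False 8.4
2.228 False 12.7
2.24 False 16.0
2.252 False 13.7
2.264 False 16.9
2.276 False 20.1
rel [ 1.1 -0.4  0.3]
rail ((532.656494140625, -34.760780334472656), (149.34280395507812, 36.44182586669922), 2.8881020545959473) 0.06054621711791852
knob ((441.43487548828125, -101.55569458007812), (19.823713302612305, 19.923227310180664), 87.77043151855469) 0.06685068633358854 47.0917
```

The knob advanced 3.6 mm and stayed there after release. It only yielded once the push exceeded the earlier 16 N, so the cam is self-locking. Handing in.

```bash
python3 -c "
from workcell import r
print(r.hand_in(), r.read_time())"
```

```text
the job is handed in; nothing more can be done
the job is handed in; nothing more can be done
```

The job is handed in: the rail stands flush against the shelf board and end stop, with the cam at about 2.2 rad holding by itself and the arm clear, at about 47 s of the 61 s; the clamp force on the rail was not measured directly, and no verdict came back.

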